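# Uncover a wood sample, hang its lid and close the moisture analyser

### The arm

A 7-joint arm with a two-finger parallel gripper is mounted at the origin on a cart in front of the work surface, level with it; the furniture and walls round the work are solid. World frame = base frame: x ahead of the robot, y to its left, z up, the work surface at z = 0. Lengths are in m, angles in rad, forces in N, time in s.
With the tool pointing down it reaches from about 0.4 to 0.85 m from the base axis. Payload 10.4 kg.
Tool frame: the origin (TCP) lies midway between the tips of the shut fingers; the grasp point (between the pads) lies 19 mm behind it; y points along the fingers, z is the direction in which the jaws open and shut, and the axes are right-handed (so a half turn about y gives the same grasp; the last joint's range is limited). The gripper opens to 85 mm and grips with 20 to 120 N. Pads are 22 mm wide; open, the fingers measure 114 mm over their backs; the gripper's body (76 mm by 85 mm) begins 54 mm behind the grasp point. The pads swing forward as they close: fully open they stand 13 mm farther back than shut.
Start: joints at [-1.342, 0.332, -0.065, 1.46, 0.022, 1.35, -0.088], TCP at [0.156, 0.605, 0.231] pointing down, gripper open.
Joint ranges: [-2.6, 2.6], [-0.5, 2.12], [-1.47, 1.34], [0.16, 2.42], [-1.27, 4.41], [0.06, 2.06], [-2.6, 2.6]. Speed limits (rad/s): [2.22, 2.22, 2.79, 2.79, 3.14, 3.14, 3.14].

### API

Orientations are given as a 3x3 rotation matrix whose columns are the frame's x, y, z axes.
In Python, from bench import * gives the robot as it stands. Calls block until the motion is done:
- movep(position, orientation): joint-space move of the TCP to a pose.
- move_straight(position, ori=None, v=0.15, contact_N=None): straight line of the TCP; ori=None keeps the orientation; v is the mean speed in m/s. With contact_N (N) it stops when the force on the tool has changed by that much, and returns True; else False.
- movej(angles): joint-space move.
- gripper_to(opening, grip_force=None): finger opening in m; grip_force is the grip in N (None keeps the last); returns when the fingers have stopped.
- wait(seconds).
- inverse_kinematics(position, orientation): joint angles nearest the present ones, or None.
- get_obs(): the state.
- camera(name): name is "scene" or "top" or "wrist"; returns a dict with "frame" (420x560x3 uint8, red, green, blue), "K" (3x3 intrinsics, pixels), "xyz" and "attitude" of the camera in the world. Camera axes: x right, y down, z forward; pixel columns grow to the right and rows downward; lengths in m; the calibration is good to about 2 mm. A picture is of the moment at which its call begins. There is no depth.
A pose or a line that the arm cannot do raises Unreachable and nothing moves.
- job_done(): hands the job in, once; it reports no verdict.
The state is a dict: "time_s": time; "qpos": joint angles; "joint_velocities": joint speeds; "tau": joint torques, N m; "position": TCP position; "tool_rot": TCP orientation; "contact_force": force on the tool from outside, world axes, zero at the start; "torque": the same for the moment, N m; "grip_width": finger opening in m.
Only numpy, scipy, OpenCV 4.12 (cv2) and the standard library are available. Lean on these libraries where they do the work, as an engineer would, in place of code of your own. Each camera call takes 0.05 s, during which the arm holds its last target. There are 200 camera calls.

### The job

Get the wood sample ready for a moisture reading: lift the loose lid off the sample cup in the analyser's open drawer and hang it by its knob between the prongs of the forked lid holder, seated behind the prongs' raised ends; never lay the lid down on the bench. Then push the drawer fully home, with the cup still standing in its recess. Leave the two rearing jars and the black marker where they are.

Things in the scene. Friction and masses are not known exactly. Their poses are not given: they have to be found in the camera images.
- analyser: Moisture analyser, fixed: low white box, 160 deep (x) x 180 wide (y) x 108 mm high, dark display on top. Origin: centre of its underside, on the bench. Its front face is 80 mm from the origin along its -x axis; the drawer, open at the start, comes out that way. Hollow: the open cup passes under its roof (94 mm above the bench), the cup with its lid does not.
- drawer (a joint): Sample drawer, slides along the analyser's x axis: 0 = fully open, 0.105 (m) = fully home at its stop; about 2 N of friction, stays where left. Front panel: 168 mm wide, from 10 to 86 mm above the bench; when open its outer face is 197 mm in front of the analyser's origin.
- drawer_pull (a point): Middle of the front of the pull bar on the drawer's panel, 50 mm above the bench: round bar 11 mm thick, 90 mm long (along y); its front stands 28.5 mm off the panel's outer face. Axes as the analyser's: pushing along +x closes the drawer.
- drawer_recess (a point): Centre of the round recess in the drawer's tray, on its floor 16 mm above the bench; 74 mm wide, 9 mm deep. The cup stands in it.
- cup: Clear plastic sample cup with pieces of wood in it, loose, 89 mm across the rim, 66 mm across the foot, 60 mm high. Origin: centre of its underside, z up.
- lid: Loose metal lid on the cup, 90 g. Origin: centre of its underside; z up along its axis. Plug 68 mm across from z = 0 to 6 mm (inside the cup), plate 98 mm across from 6 to 12, collar 22 mm across from 12 to 15, neck 14 mm across from 15 to 36, round black knob 36 mm across from z = 36 to 60 mm.
- lid_collar (a point): Point on the lid's axis at the underside of the knob (z = 36 mm of the lid); this underside rests on the prongs when the lid hangs.
- holder: Forked lid holder, fixed: steel base plate 150 x 100 mm (top at 8 mm), an upright 70 to 75 mm behind the origin (+x), and two level prongs, top faces 100 mm above the bench, pointing to -x where the fork is open. Origin: on the bench under the seat. Nothing of it is higher than 106 mm.
- holder_seat (a point): Seat: midway between the prongs, at their top faces; axes as the holder's (-x to the open end, y across). Prongs 8 x 8 mm, gap 21 mm, flared tips 50 mm before the seat; on each a raised end 4 mm high, 23 to 29 mm before the seat; a cross bar 6 mm high 23 mm behind it. The neck enters from the open end, knob over the raised ends, plate under the prongs; then the knob is lowered on to the prongs.
- jar: Bystander: closed clear rearing jar, 102 mm wide, 73 mm high, loose, across from the holder on the other side of the analyser. Origin: centre of its underside.
- marker: Bystander: black marker pen lying on the bench, 135 mm long (along x), 15 mm thick, loose. Origin: centre of its underside.
- jar_back: Bystander: closed clear rearing jar like the other, at the back right of the bench. Origin: centre of its underside.

How it is judged:
On the way, in this order (a step that is already met when the one before it is completed fails the run):
1. the lid hangs level by its knob in the seat of the holder while the drawer is still open (moved in less than 50 mm) (horizontal distance between lid_collar and holder_seat below 0.009 m and z of lid_collar in the frame of holder_seat between -0.003 and 0.003 m and angle between lid's own z axis and vertical below 0.12 rad and value of joint drawer below 0.05 m), for 0.2 s.
2. the drawer is fully home (within 3 mm) (value of joint drawer above 0.102 m), for 0.2 s.
At the end, for the whole second after the job is handed in: The lid hangs at rest in the holder: the underside of its knob within 9 mm (horizontally) and 3 mm (in height) of the seat point, within 0.12 rad of level. The drawer is within 3 mm of fully home, and the cup stands upright (0.1 rad) in its recess, within 8 mm of the recess's centre (horizontal distance between lid_collar and holder_seat below 0.009 m and z of lid_collar in the frame of holder_seat between -0.003 and 0.003 m and angle between lid's own z axis and vertical below 0.12 rad and linear speed of lid below 0.03 m/s and value of joint drawer above 0.102 m and distance between cup and drawer_recess below 0.008 m and angle between cup's own z axis and vertical below 0.1 rad); the robot touches nothing.
It fails at once if the lid is laid or dropped on the bench (its underside below 25 mm) (height (world z) of lid below 0.025 m).
It fails at once if the cup is tipped by more than 0.35 rad (angle between cup's own z axis and vertical above 0.35 rad).
It fails at once if a rearing jar or the marker is moved by more than 30 mm (distance of any of jar, jar_back, marker from where it was at the start of the episode above 0.03 m).
It also fails if it takes over 58 s, if anything falls off the work surface, if the arm or the gripper's body presses on something with over 40 N, if the wrist force passes 120 N, or if a joint passes its speed limit or range.

## Working session

There is one attempt and no reset: what is moved stays moved. The work goes in short steps, each a Python script; the robot and the scene stay as the last script left them, time stands still between calls to the robot, and variables do not carry over. Pictures are saved under pics/ and viewed, about 8 in all and at most 12, crops included, and the job is handed in when it is done.

```bash
mkdir -p pics
python3 - <<'E'
from bench import *
import cv2,numpy as np
for n in("scene","top"):
    c=camera(n); cv2.imwrite(f"pics/{n}0.png",c["frame"][:,:,::-1]); print(n,c["K"].tolist(),c["xyz"],np.round(c["attitude"],4).tolist())
o=get_obs(); print(o["time_s"],o["position"],o["tool_rot"],o["contact_force"])
E
```

```text
scene [[537.947083536505, 0.0, 274.3856830030285], [0.0, 537.947083536505, 215.66633126772572], [0.0, 0.0, 1.0]] [-0.28623398 -0.88521097  0.91491776] [[0.7147, -0.3832, 0.5851], [-0.6994, -0.4005, 0.592], [0.0075, -0.8323, -0.5542]]
top [[539.4556406273247, 0.0, 278.68443535225333], [0.0, 539.4556406273247, 210.66264397364247], [0.0, 0.0, 1.0]] [ 0.30388151 -0.00555575  1.54493712] [[0.0144, -0.9845, 0.1751], [-0.9997, -0.0177, -0.0175], [0.0204, -0.1748, -0.9844]]
0.1 [0.15563977 0.60495379 0.23059001] [[ 9.68463223e-01 -2.85683791e-04  2.49156387e-01]
 [-2.49156547e-01 -1.27810313e-03  9.68462380e-01]
 [ 4.17735526e-05 -9.99999142e-01 -1.30897586e-03]] [ 0.51962098 -0.05051637  1.01954293]
```

View pics/scene0.png

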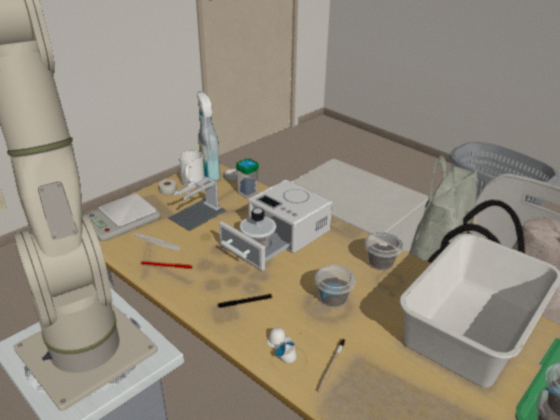

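View pics/top0.png

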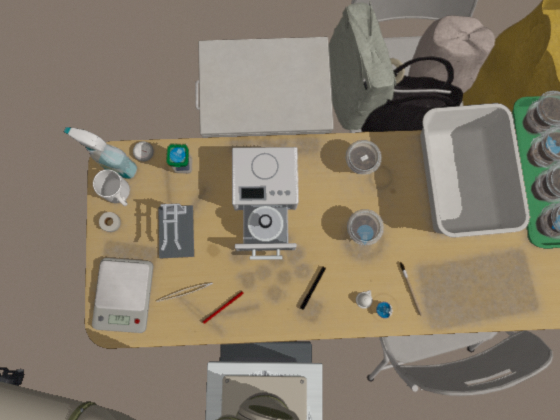

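View crop.

Scene: analyser at top-image (265,180), knob (265,221), holder (175,230), jars (365,228) and (364,157), marker (313,287). I'll zoom in.

Run:
```python
import cv2
a=cv2.imread("pics/top0.png")[140:270,145:310]
cv2.imwrite("pics/c1.png",cv2.resize(a,None,fx=4.8,fy=4.6,interpolation=cv2.INTER_CUBIC))
```

```text
(no output)
```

View pics/c1.png

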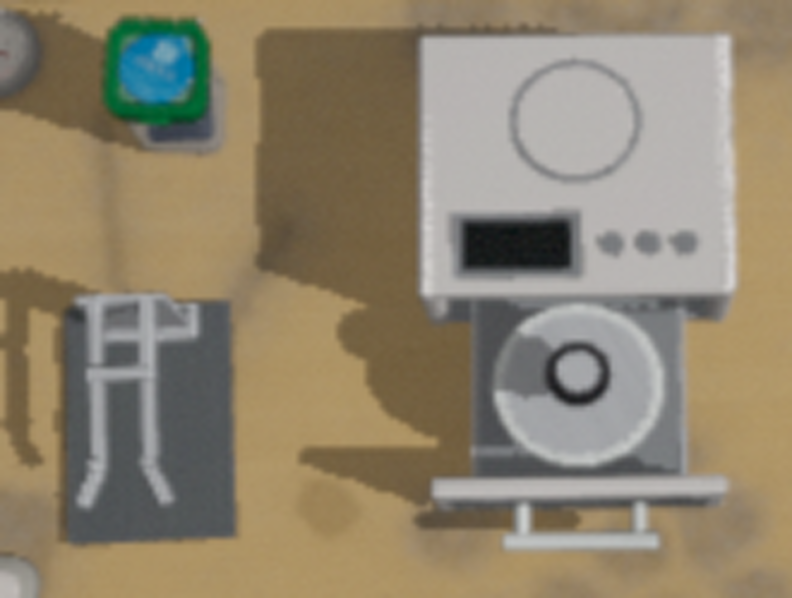

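```bash
cat > h.py <<'E'
from bench import *
import cv2,numpy as np
def pix(c,u,v,z):
    d=np.array(c["attitude"])@np.linalg.inv(c["K"])@[u,v,1]; p=np.array(c["xyz"]); return p+d*(z-p[2])/d[2]
def proj(c,P):
    q=np.array(c["attitude"]).T@(np.array(P,float)-c["xyz"]); q=c["K"]@q; return q[:2]/q[2]
def rot(a): # tool down, jaw axis (z) at angle a from world x
    z=np.array([np.cos(a),np.sin(a),0]); y=np.array([0,0,-1.]); return np.column_stack([np.cross(y,z),y,z])
E
python3 - <<'E'
from h import *
c=camera("top")
for n,x,y,z in [("roofFL",420,297,.108),("roofFR",735,297,.108),("roofBL",420,36,.108),("roofBR",733,36,.108),
 ("prL460",97,460,.1),("prR460",152,460,.1),("prL385",97,385,.1),("prR385",150,385,.1),("cross",122,372,.106),("flareL",90,502,.1),("flareR",166,500,.1),
 ("bBL",65,302,.008),("bBR",233,300,.008),("bFR",236,538,.008),("bFL",65,545,.008),("knob",578,368,.130),("plate",579,385,.082),
 ("pullL",505,541,.05),("pullR",658,541,.05),("panL",433,482,.086),("panR",727,482,.086)]:
    print(n,np.round(pix(c,145+(x+.5)/4.8-.5,140+(y+.5)/4.6-.5,z),4))
for n in("jar",): pass
print(pix(c,365,222,.07),pix(c,313,287,.01))
w=camera("wrist");print(w["xyz"],w["attitude"],get_obs()["position"])
E
```

```text
roofFL [0.575  0.0952 0.108 ]
roofFR [ 0.5782 -0.0826  0.108 ]
roofBL [0.7342 0.0999 0.108 ]
roofBR [ 0.7379 -0.0801  0.108 ]
prL460 [0.4764 0.2732 0.1   ]
prR460 [0.477  0.2425 0.1   ]
prL385 [0.5207 0.2754 0.1   ]
prR385 [0.5212 0.2457 0.1   ]
cross [0.5277 0.2607 0.106 ]
flareL [0.4518 0.2758 0.1   ]
flareR [0.4537 0.2336 0.1   ]
bBL [0.5868 0.3152 0.008 ]
bBR [0.5899 0.2145 0.008 ]
bFR [0.4404 0.2065 0.008 ]
bFL [0.4344 0.307  0.008 ]
knob [0.5307 0.0052 0.13  ]
plate [0.5282 0.0048 0.082 ]
pullL [0.4374 0.0459 0.05  ]
pullR [ 0.4388 -0.0424  0.05  ]
panL [0.4683 0.0861 0.086 ]
panR [ 0.4711 -0.0802  0.086 ]
[ 0.5385304  -0.27195744  0.07      ] [ 0.35972847 -0.13295432  0.01      ]
[0.08376018 0.62357822 0.37306582] [[ 0.24893814  0.92627392  0.28292477]
 [ 0.96851714 -0.23745018 -0.07477942]
 [-0.00208569  0.29263294 -0.95622258]] [0.1556338  0.60508677 0.2308317 ]
```

Analyser yaw is about 0.02; seat is about (0.504, 0.260), yaw about 0.045; knob about (0.530, 0.005). Next, closer looks with the wrist camera.

Run:
```python
from h import *
R=rot(np.pi/2+.045)
import pickle
C={}
for n,p in (("hold",[.43,.258,.24]),("knob",[.45,.004,.26])):
    movep(p,R); wait(.2); c=camera("wrist"); C[n]=c
    cv2.imwrite(f"pics/w_{n}.png",cv2.resize(c["frame"][:,:,::-1],(784,588),interpolation=cv2.INTER_CUBIC))
pickle.dump(C,open("C.pkl","wb")); print(C["hold"]["K"],get_obs()["time_s"],get_obs()["position"])
for P in ([.504,.2595,.1],): print(proj(C["hold"],P)*1.4)
print(proj(C["knob"],[.53,.005,.13])*1.4)
```

```text
[[315.18213487   0.         279.01874917]
 [  0.         315.18213487 213.80947108]
 [  0.           0.           1.        ]] 3.325 [0.45006929 0.00502446 0.259847  ]
[387.54693024 383.22786457]
[385.50352921 397.45466076]
```

View pics/w_hold.png

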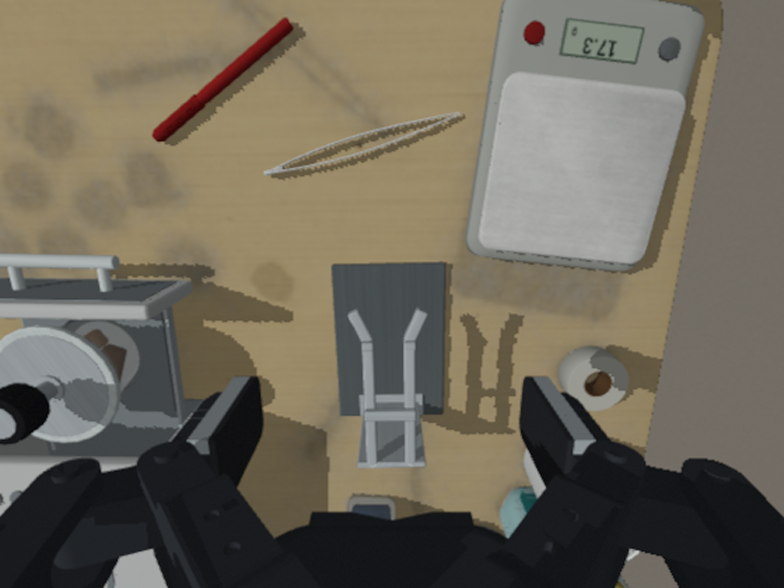

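View pics/w_knob.png

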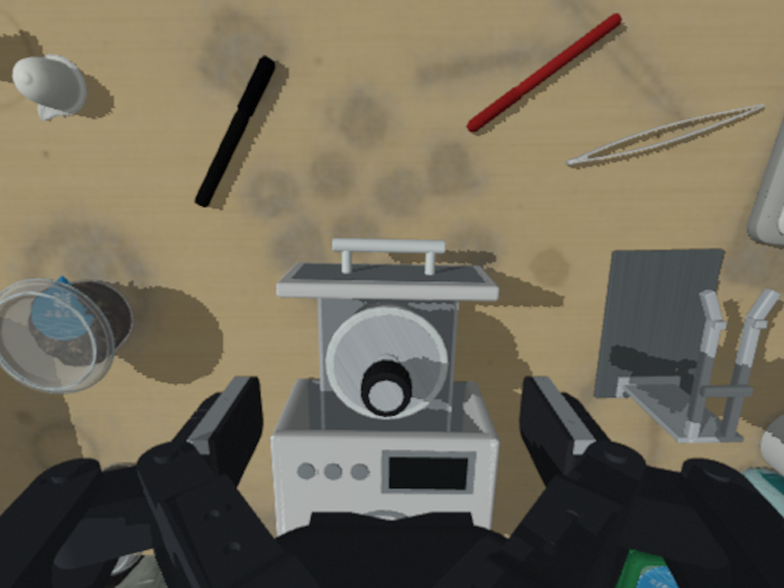

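Holder: prongs at x≈368 and 410, cross bar at (391,413). Knob top at (386,396), agreeing with the prediction. One enlarged crop to pin the fork.

Run:
```python
import pickle,cv2,numpy as np
from h import *
C=pickle.load(open("C.pkl","rb"))
a=C["hold"]["frame"][215:340,235:320,::-1]; b=C["knob"]["frame"][165:305,190:365,::-1]
A=cv2.resize(a,None,fx=4.6,fy=4.6,interpolation=cv2.INTER_CUBIC);B=cv2.resize(b,(400,320),interpolation=cv2.INTER_CUBIC)
o=np.zeros((575,791,3),np.uint8);o[:A.shape[0],:A.shape[1]]=A;o[:320,391:791]=B
cv2.imwrite("pics/c2.png",o)
```

```text
(no output)
```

View pics/c2.png

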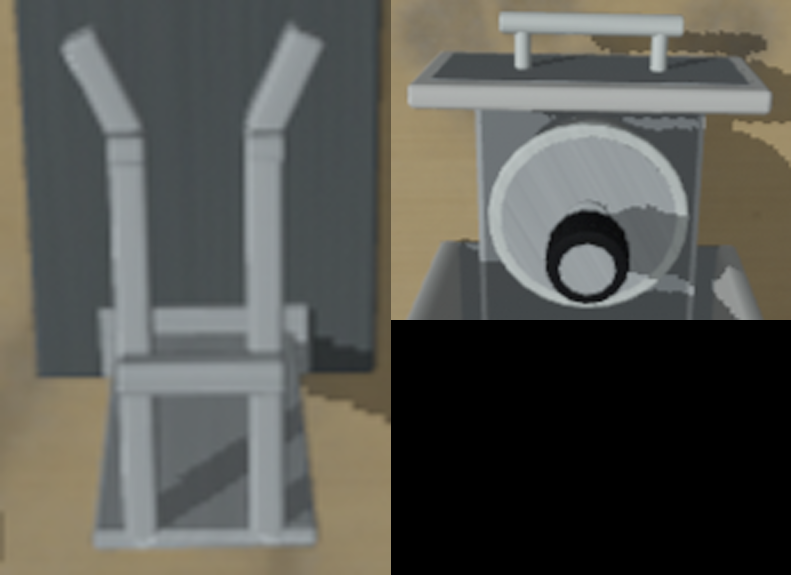

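Run:
```python
import pickle
from h import *
C=pickle.load(open("C.pkl","rb"));h=C["hold"];k=C["knob"]
for n,x,y,z in [("L340",133.5,340,.1),("R340",264.5,340,.1),("L170",126,175,.1),("R170",264.5,175,.1),("endL",125,149,.104),("endR",264,149,.104),("cross",200.5,376,.106),("crossT",200,360,.106),("crossB",200,392,.106)]:
    print(n,np.round(pix(h,235+(x+.5)/4.6-.5,215+(y+.5)/4.6-.5,z),4))
for n,x,y,z in [("knobtop",588-391,270,.130),("plate",588-391,215,.082),("barL",500-391,23,.055),("barR",683-391,26,.055),("panL",411-391,96,.086),("panR",769-391,99,.086)]:
    print(n,np.round(pix(k,190+(x+.5)/400*175-.5,165+(y+.5)/320*140-.5,z),4))
```

```text
L340 [0.5212 0.2469 0.1   ]
R340 [0.5198 0.2757 0.1   ]
L170 [0.4819 0.2441 0.1   ]
R170 [0.4806 0.2733 0.1   ]
endL [0.4743 0.2439 0.104 ]
endR [0.4729 0.2726 0.104 ]
cross [0.5258 0.2619 0.106 ]
crossT [0.5218 0.2616 0.106 ]
crossB [0.5297 0.262  0.106 ]
knobtop [0.5288 0.0055 0.13  ]
plate [0.5259 0.0048 0.082 ]
barL [ 0.4388 -0.0421  0.055 ]
barR [0.436  0.0467 0.055 ]
panL [ 0.4687 -0.0785  0.086 ]
panR [0.4623 0.0847 0.086 ]
```

Run:
```python
from h import *
R=rot(np.pi/2+.05)
k=[.5295,.0052]; st=lambda s:print(s,np.round(get_obs()["position"],4),np.round(get_obs()["contact_force"],2),get_obs()["grip_width"],get_obs()["time_s"])
gripper_to(.085)
movep([*k,.18],R); move_straight([*k,.1075],v=.08,contact_N=4); st("down")
gripper_to(.02,25); st("grip")
move_straight([*k,.20],v=.08); wait(.3); st("lift")
c=camera("wrist"); cv2.imwrite("pics/w_lift.png",cv2.resize(c["frame"][:,:,::-1],(784,588)))
```

```text
down [0.5299 0.0052 0.108 ] [-0.46 -0.71  0.49] 0.08528038524867827 5.125
grip [0.5297 0.0054 0.1078] [-0.07  0.27  3.57] 0.03541396097012959 5.6333
lift [0.5294 0.0052 0.1998] [ 0.41 -0.04 -1.15] 0.03512304340419641 7.2417
```

View pics/w_lift.png

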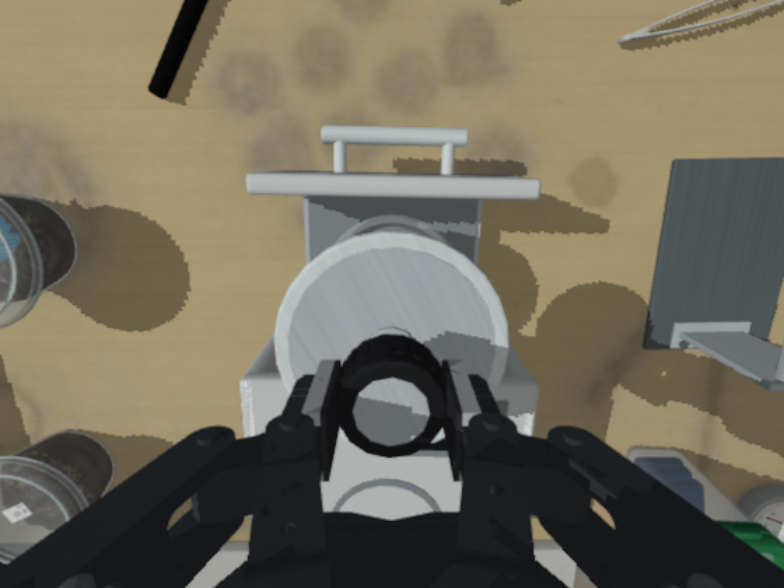

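Lid is held (knob top at (391,409), plate left/right/near edges at x=275, x=508, y=232), cup remains in the drawer. I'll check the held lid's height and tilt by projection and go to the pre-insert pose.

Run:
```python
from h import *
c=camera("wrist"); k=np.array([.5294,.0052])
zc=.1998-.0018
t=np.linspace(0,2*np.pi,200)
E=np.array([proj(c,[k[0]+.049*np.cos(a),k[1]+.049*np.sin(a),zc-.024]) for a in t])*1.4
print("plate pred",E.min(0),E.max(0)," knobtop",proj(c,[*k,zc+.024])*1.4)
R=rot(np.pi/2+.05)
s=np.array([.5005,.2597]); u=np.array([np.cos(.05),np.sin(.05)])
p=s-.105*u
movep([p[0],p[1]-.0,.20],R)
move_straight([*p,.1103],v=.1); wait(.2); o=get_obs(); print(o["position"],o["contact_force"],o["time_s"])
c=camera("wrist"); cv2.imwrite("pics/w_pre.png",cv2.resize(c["frame"][:,:,::-1],(784,588)))
c=camera("scene"); 
q=proj(c,[.45,.25,.1]).astype(int); f=c["frame"][q[1]-50:q[1]+50,q[0]-70:q[0]+70,::-1]; cv2.imwrite("pics/s_pre.png",cv2.resize(f,(784,560),interpolation=cv2.INTER_CUBIC))
print(q)
```

```text
plate pred [272.73819475 233.64948204] [510.30460277 453.2449529 ]  knobtop [391.54990768 415.02624277]
[0.3958843  0.25466835 0.11079294] [-0.60871646 -0.34449368 -0.56462294] 9.6833
[179 195]
```

View pics/s_pre.png

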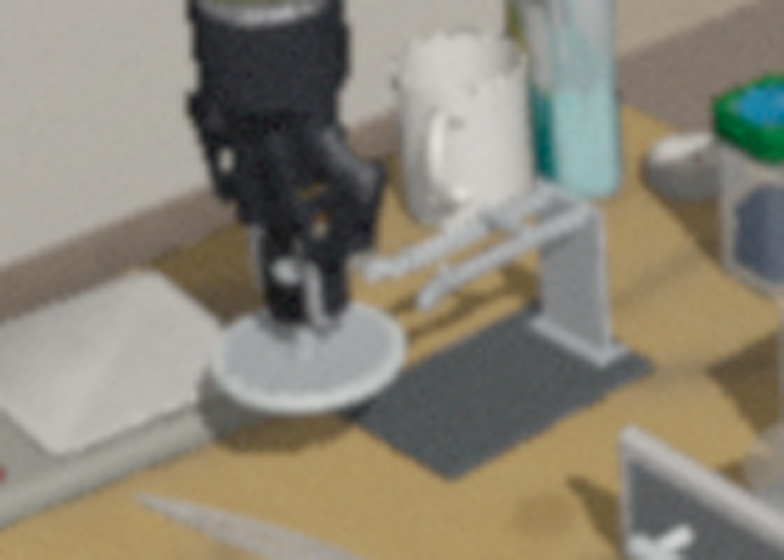

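The lid is level ahead of the open fork, plate (310,355) below the prongs. Insert with a contact guard.

Run:
```python
from h import *
s=np.array([.5005,.2597])
o=get_obs();print(o["position"])
r=move_straight([*s,.111],v=.06,contact_N=5); wait(.2); o=get_obs(); print(r,o["position"],o["contact_force"],o["time_s"])
c=camera("wrist"); a=cv2.resize(c["frame"][:,:,::-1],(784,588))
if not r:
    r=move_straight([*s,.098],v=.03,contact_N=4); wait(.2); o=get_obs(); print(r,o["position"],o["contact_force"],o["time_s"])
c=camera("wrist"); b=cv2.resize(c["frame"][:,:,::-1],(784,588))
cv2.imwrite("pics/w_in.png",np.hstack([a[150:588,200:590],b[150:588,200:590]]))
```

```text
[0.39573897 0.25460268 0.11059671]
False [0.5004019  0.25977183 0.11104708] [-0.52256413 -0.59422086 -0.04350171] 11.8833
True [0.50046106 0.25977406 0.10141594] [-0.0682087   0.34657572  1.27638338] 12.5
```

View pics/w_in.png

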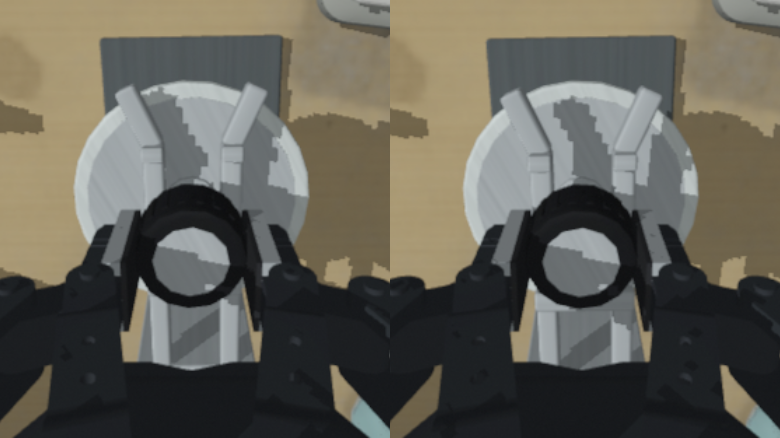

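Lid inserted; contact came where the knob should meet the prongs, and the knob sits behind the raised ends. Release, retreat and check.

Run:
```python
from h import *
gripper_to(.075); wait(.3)
o=get_obs();p=o["position"]
move_straight([p[0],p[1],.24],v=.12)
R=rot(np.pi/2+.05)
movep([.43,.258,.24],R); wait(.1)
c=camera("wrist"); cv2.imwrite("pics/w_hung.png",cv2.resize(c["frame"][170:420,180:380,::-1],None,fx=2.3,fy=2.3,interpolation=cv2.INTER_CUBIC))
for P in ([.5005,.2597,.124],[.5005,.2597,.076]): print((proj(c,P)-[180,170])*2.3)
print(get_obs()["time_s"])
```

```text
[224.91835596 257.41415297]
[225.45822823 205.57774276]
15.1583
```

View pics/w_hung.png

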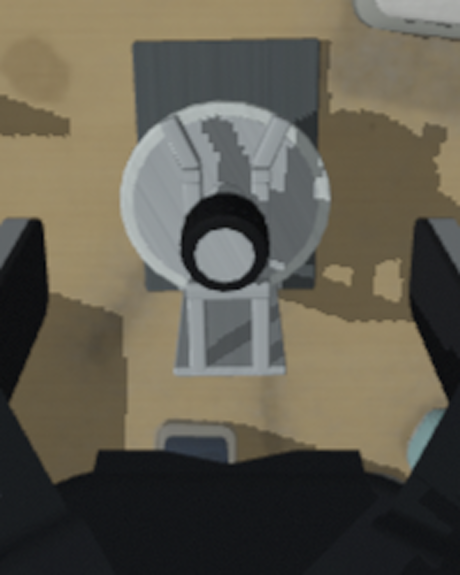

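Lid hangs level in the seat (knob top at (225,256), predicted (225,257)). Now the drawer.

Run:
```python
from h import *
R=rot(np.pi/2+.025); u=np.array([np.cos(.025),np.sin(.025)])
gripper_to(0.0)
p=np.array([.402,.001])
movep([*p,.2],R); move_straight([*p,.044],v=.12,contact_N=6)
def st(s): o=get_obs();print(s,np.round(o["position"],4),np.round(o["contact_force"],2),round(o["time_s"],2))
st("down")
q=p+.10*u
print(move_straight([*q,.044],v=.05,contact_N=12)); st("a")
q=p+.145*u
print(move_straight([*q,.044],v=.03,contact_N=10)); wait(.3); st("b")
for n in("top",):
    c=camera(n); cv2.imwrite("pics/t_end.png",cv2.resize(c["frame"][140:270,145:310,::-1],None,fx=4.8,fy=4.6,interpolation=cv2.INTER_CUBIC))
```

```text
down [0.4024 0.0011 0.0445] [-0.29  0.88 -0.07] 18.33
False
a [0.502  0.0034 0.0441] [-1.31  0.18 -0.56] 20.48
True
b [0.5256 0.0041 0.0433] [ 0.47  0.36 -0.34] 21.68
```

Run:
```python
from h import *
def st(s): o=get_obs();print(s,np.round(o["position"],4),np.round(o["contact_force"],2),round(o["time_s"],2))
p=get_obs()["position"]; u=np.array([np.cos(.025),np.sin(.025),0])
print(move_straight(p+.012*u,v=.02,contact_N=20)); st("push"); wait(.3); st("hold")
p=get_obs()["position"]
move_straight(p-.05*u,v=.06); p=get_obs()["position"]; move_straight([p[0],p[1],.25],v=.15); movej([-1.342,.332,-.065,1.46,.022,1.35,-.088]) if False else None
movep([.42,.13,.28],rot(np.pi/2+.03)); wait(.3); st("away")
c=camera("wrist"); t=camera("top")
a=cv2.resize(c["frame"][:,:,::-1],(520,390)); b=cv2.resize(t["frame"][140:270,230:295,::-1],(260,520),interpolation=cv2.INTER_CUBIC)
o=np.zeros((520,790,3),np.uint8);o[:390,:520]=a;o[:,530:]=b;cv2.imwrite("pics/end.png",o)
```

```text
True
push [0.5261 0.0041 0.0424] [-0.3   0.55  0.18] 22.07
hold [0.5261 0.0042 0.0423] [-1.03 -0.17  0.94] 22.37
away [0.4203 0.1292 0.2797] [-0.32  0.07 -0.43] 25.81
```

View pics/end.png

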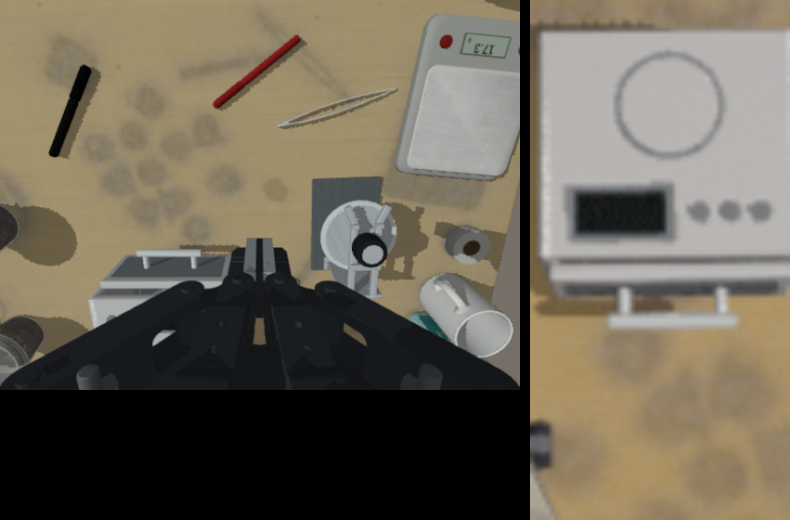

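Run:
```python
from h import *
t=camera("top")
def bar(f):
    # bar centre row from image columns around bar middle, bright band
    g=f[:,:,:3].astype(float).min(2)
    return g
f0=cv2.imread("pics/top0.png")[:,:,::-1]; f1=t["frame"]
for f,v0 in((f0,257),(f1,220)):
    prof=f[v0-7:v0+8,256:276].astype(float)[:,:,2].mean(1); w=np.clip(prof-prof.min()-40,0,None); 
    v=(np.arange(v0-7,v0+8)*w).sum()/w.sum(); print(np.round(prof),v,pix(t,266,v,.053))
```

```text
[ 83.  86.  84.  84.  87. 111. 165. 187. 181. 135. 105. 100. 101. 101.
 102.] 257.2266628604054 [0.43778517 0.00104952 0.053     ]
[ 77.  89.  86.  82.  93. 144. 179. 186. 168. 124. 104. 103. 102. 104.
 104.] 219.7643490433971 [0.54268314 0.0029908  0.053     ]
```

Bar travel measures 104.9 mm, so the drawer is fully home. Handing in.

Run:
```python
from bench import *
job_done()
```

```text
the job is handed in; nothing more can be done
```

The lid now hangs in the forked holder and the drawer is fully home. I handed the job in at about 26 s of the 58 s allowed.

- **Lid:** I gripped it by the knob, lifted it off the cup and slid its neck between the prongs. I then lowered it until contact, which came at the expected height. After release, the wrist picture showed it level, with the knob top about one pixel from where it should be, behind the raised ends.
- **Drawer:** I pushed it by the pull bar to a firm stop; a second push to a 20 N limit moved it only 0.5 mm. Before-and-after top pictures put the bar's travel at 104.9 mm, against 105 mm nominal.
- **Bystanders:** The arm never went near the jars or the marker. I did not measure their positions at the end.
- **Not checked:** The cup is hidden inside the closed drawer, so I could not see it at the end. It was standing in the drawer after the lid came off, and the drawer slid in slowly without jamming.

None of the checks I ran failed or disagreed beyond the 2–3 mm camera error.

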